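# Pop the green-lidded dose canister out of the sprung dock and stand it on the coffee scale

### The job

Weigh the dose in the green-lidded canister: push that canister down into its well until the catch lets go and it springs up, then pick it up and stand it upright near the middle of the coffee scale, set down gently and let go. Leave the orange-lidded and the black-lidded canisters latched down in the dock.

Things in the scene. Friction and masses are not known exactly. Their poses are not given: they have to be found in the camera images.
- canister_green: Canister to fetch, 70 mm tall, about 0.15 kg: amber glass 44 mm in diameter, flat green lid 46 mm wide, 25 mm tall. Origin: centre of underside, z up. Latched down, its lid top is 2 mm above the dock. Pushed about 5 mm down (6 to 8 N; stop at 8 mm) its catch lets go for good; freed, it rises by itself within 1 s to 35 mm above its start, lid and 12 mm of glass clear, and lifts straight out.
- canister_orange: Bystander canister of the same shape with an orange lid and the same catch; leave it latched. Origin: centre of its underside. All three stand in round wells 48 mm wide, 90 mm apart in a row, in a fixed grey dock block 110 x 290 mm, its flat top 95 mm above the counter; which is in which well varies. A risen canister's underside clears the dock when lifted another 35 mm.
- canister_black: Bystander canister of the same shape with a black lid, in another well of the dock, with the same catch; leave it latched. Origin: centre of its underside.
- scale: Coffee scale, fixed: black base 140 x 140 mm with a square steel plate 130 x 130 mm that does not sink, its flat top 22 mm above the origin. Origin: centre of the underside, below the plate's centre; z up. A small grey display, 11 mm high, juts out 30 mm on its -x side.
Mind the look-alikes: they are no part of the job. What is shaped like the canister_green but pink or red is not meant.

How it is judged (in metres and radians):
On the way, in this order (a step that is already met when the one before it is completed fails the run):
1. the green-lidded canister is pushed down in its well (height (world z) of canister_green below 0.0245 m and angle between canister_green's own z axis and vertical below 0.15 rad), for 0.02 s.
2. it has sprung up in its well by at least 25 mm (height (world z) of canister_green above 0.052 m), for 0.1 s.
At the end, for the whole second after the job is handed in: The green-lidded canister stands upright (within about 7 degrees) and at rest on the scale's plate, its axis within 45 mm of the plate's centre; the orange-lidded and black-lidded canisters are still latched down in their wells, within 8 mm of where they were (horizontal distance between canister_green and scale below 0.045 m and z of canister_green in the frame of scale between 0.019 and 0.026 m and angle between canister_green's own z axis and vertical below 0.12 rad and linear speed of canister_green below 0.02 m/s and distance of each of canister_orange, canister_black from where it was at the start of the episode below 0.008 m); the robot touches nothing.
It fails at once if the orange-lidded canister is released or pulled out (distance of canister_orange from where it was at the start of the episode above 0.015 m).
It fails at once if the black-lidded canister is released or pulled out (distance of canister_black from where it was at the start of the episode above 0.015 m).
It fails at once if the canister is dropped onto the scale: let go with its underside more than 15 mm above the plate (horizontal distance between canister_green and scale below 0.08 m and z of canister_green in the frame of scale above 0.037 m and contact force between canister_green and the fingers below 0.1 N).
It also fails if it takes over 51 s, if anything falls off the work surface, if the arm or the gripper's body presses on something with over 40 N, if the wrist force passes 120 N, or if a joint passes its speed limit or range.

### The arm

A 6-joint arm with a two-finger parallel gripper is mounted at the origin on the work surface. World frame = base frame: x ahead of the robot, y to its left, z up, the work surface at z = 0. Lengths are in mm, angles in degrees, forces in N, time in s.
With the tool pointing down it reaches from about 350 to 850 mm from the base axis. Payload 8.1 kg.
Tool frame: the origin (TCP) lies midway between the tips of the shut fingers; the grasp point (between the pads) lies 19 mm behind it (r.grip_point_offset is the distance from the TCP to the grasp point, in mm); z points along the fingers, y is the line along which they close (so a half turn about z gives the same grasp; the last joint's range is limited). The gripper opens to 85 mm and grips with 20 to 120 N. Pads are 22 mm wide; open, the fingers measure 114 mm over their backs; the gripper's body (76 mm by 85 mm) begins 54 mm behind the grasp point. The pads swing forward as they close: fully open they stand 13 mm farther back than shut.
Start: joints at [-71.7, 7.471, 85.268, -0, 87.261, -4.893], TCP at [236.321, -551.505, 231.292] pointing down, gripper open.
Joint ranges: [-169.43, 169.43], [-51.17, 129.36], [1.28, 143.12], [-76.62, 256.62], [0, 156.53], [-152.29, 152.29]. Speed limits (degrees/s): [136.94, 136.94, 159.86, 180, 180, 180].

### API

Orientations are given as [roll, pitch, yaw] about the fixed x, y, z axes, in that order (R = Rz(yaw) Ry(pitch) Rx(roll)).
In Python, from bench import r gives the robot as it stands.
- The arm moves only by the shell command python3 -m inch 'ROWS' [FORCE]. ROWS is JSON, one flat list of numbers, 7 for each row, row after row: the shift along the world's x, y, z in m, then the turn, a rotation vector about the world's x, y, z in degrees, then the closure in counts, from 0 (fully open) to 255 (shut). A call has 1 to 10 rows; each row shifts and turns the commanded pose from where the row before left it; what a row does not reach is not made up. A row lasts 1/10 s, in which the tool goes at most 50 mm and 8.59 degrees, less where a joint would pass 70% of its speed; a pose out of reach is approached as far as the arm can. A call with a gripper value outside its range is refused whole. The fingers move at their own pace and stop on an object; FORCE is the grip in N (left out, the last holds). Time passes only in rows, so rows that do not move let the fingers close. It gives the time, the measured TCP pose, the force and the opening at its end, in the units of the state.
- r.sense(): the state, without advancing time (a new reading comes with each control period).
- r.snapshot(name): name is "scene" or "top"; returns (picture, depth): 384x512x3 uint8, red, green, blue; 384x512 float32, mm along the optical axis (not along the pixel's ray), 0 where there is no reading.
- r.get_calibration(name): a dict with "fovy" (degrees; the focal length in pixels is half the picture's height over the tangent of half this angle, whatever the lens; pixels are square), "cx", "cy" (the principal point, pixels), "k1" (the pictures are not rectified: a ray, as slopes to the right and down, at radius r is drawn at 1 + k1 r^2 times it, then the intrinsics apply), "position" and "rotation" of the camera in the world. Camera axes: x right, y up, looking along -z (the intrinsics and any distortion apply to the point x, -y, -z); pixel columns grow to the right and rows downward; lengths in mm; the calibration is good to about 2 mm. A picture is of the moment at which its call begins. get_calibration takes no time and is no camera call.
- r.hand_in(): hands the job in, once; it reports no verdict.
The state is a dict: "time": time; "joint_pos": joint angles; "qd": joint speeds; "joint_efforts": joint torques, N m; "tool_pos": TCP position; "tcp_rot": TCP orientation; "ft_force": force on the tool from outside, world axes, zero at the start; "wrist_torque": the same for the moment, N m; "finger_gap": finger opening in mm.
Only numpy, scipy, OpenCV 4.12 (cv2) and the standard library are available. Lean on these libraries where they do the work, as an engineer would, in place of code of your own. Each camera call takes 0.05 s, during which the arm holds its last target. There are 200 camera calls.

## Working session

There is one attempt and no reset: what is moved stays moved. The work goes in short steps, Python scripts to look and compute and a shell command to move; the robot and the scene stay as the last step left them, time stands still between calls to the robot, and variables do not carry over. Pictures are saved under pics/ and viewed, on a budget of 10 in all, crops included, one or two more only if the job needs it, and the job is handed in when it is done.

```bash
mkdir -p pics
python3 - <<'E'
from bench import r
import cv2,numpy as np
for n in ("top","scene"):
    p,d=r.snapshot(n); np.savez(f"pics/{n}0.npz",p=p,d=d); cv2.imwrite(f"pics/{n}0.png",p[:,:,::-1]); print(n,r.get_calibration(n))
print(r.sense())
E
cd pics; python3 -c "
import cv2,numpy as np
cv2.imwrite('both0.png',cv2.resize(np.hstack([cv2.imread('top0.png'),cv2.imread('scene0.png')]),(800,300)))"
```

```text
top {'fovy': 55.714629821884316, 'cx': 258.88171734821856, 'cy': 193.8062363208902, 'k1': -0.08919026144293211, 'position': array([540.66536492,   3.08896224, 756.97842183]), 'rotation': array([  5.94233301,  -1.53317461, -90.5830967 ])}
scene {'fovy': 50.97830329011078, 'cx': 255.46061844791052, 'cy': 191.37940344935544, 'k1': 0.0054215318038391205, 'position': array([1228.24888603, -155.72710698,  472.71658779]), 'rotation': array([56.08457889,  0.74883632, 74.76642889])}
{'time': 0.1, 'joint_pos': array([-7.17016876e+01,  7.51032948e+00,  8.53242414e+01,  2.87461809e-05,
        8.72611903e+01, -4.89359171e+00]), 'qd': array([ 0.03178094, -0.03603161, -0.11769388, -0.08235618,  0.03459051,
        0.07292048]), 'joint_efforts': array([ 5.53869613e-04, -5.70951104e+01, -5.01943088e+01, -2.54249453e-04,
        8.14385625e-03, -3.39608141e-05]), 'tool_pos': array([ 236.14539912, -551.0319285 ,  230.34251787]), 'tcp_rot': array([-1.79904590e+02, -8.19756026e-03,  2.31918959e+01]), 'ft_force': array([0.57118318, 0.86473079, 1.00578854]), 'wrist_torque': array([ 0.03656009,  0.02732989, -0.02910879]), 'finger_gap': 85.31475953518769}
```

View pics/top0.png

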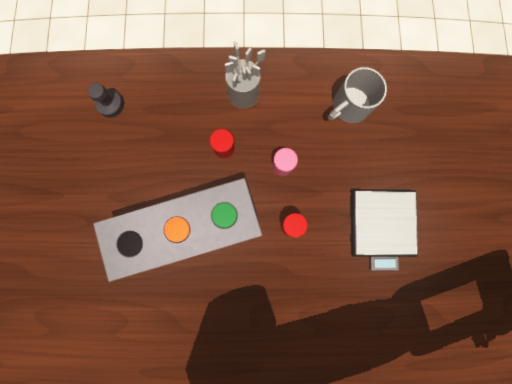

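View pics/scene0.png

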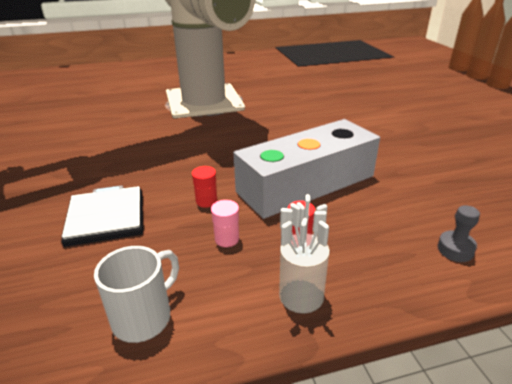

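The top view shows the green lid at (224,215), orange at (177,229), black at (130,243) and the scale plate around (385,223). The decoys are at (295,225), (286,160) and (222,141).

```bash
cat > h.py <<'E'
import numpy as np,cv2
from scipy.spatial.transform import Rotation as R
from bench import r
def world(name,uv,z):
    c=r.get_calibration(name); f=192/np.tan(np.radians(c['fovy']/2))
    K=np.array([[f,0,c['cx']],[0,f,c['cy']],[0,0,1]])
    x,y=cv2.undistortPoints(np.float64([[uv]]),K,np.array([c['k1'],0,0,0.]))[0,0]
    d=R.from_euler('xyz',c['rotation'],degrees=True).as_matrix()@[x,-y,-1]
    p=np.array(c['position']); return p+d*(z-p[2])/d[2]
def blob(p,lo,hi,box):
    u0,v0,u1,v1=box; m=cv2.inRange(cv2.cvtColor(p,cv2.COLOR_RGB2HSV),lo,hi)[v0:v1,u0:u1]
    n,l,s,c=cv2.connectedComponentsWithStats(m); i=1+s[1:,4].argmax(); return c[i]+[u0,v0],s[i],(l==i)
E
python3 - <<'E'
from h import *
p=np.load('pics/top0.npz')['p'];d=np.load('pics/top0.npz')['d']
g,s,_=blob(p,(45,80,40),(85,255,255),(200,190,250,240));print('green',g,s,world('top',g,97).round(1))
o,s,_=blob(p,(8,150,100),(22,255,255),(155,205,200,255));print('orange',o,s,world('top',o,97).round(1))
print('black',world('top',(130,243),97).round(1))
pl,s,m=blob(p,(0,0,120),(180,70,255),(345,180,425,262));print('plate',pl,s,world('top',pl,22).round(1))
pts=np.argwhere(m)[:,::-1]+[345,180]
print(cv2.minAreaRect(pts.astype(np.float32)))
for q in [(295,225),(286,160),(222,141)]:print(q,world('top',q,70).round(1))
sd=np.load('pics/scene0.npz')['p'];g,s,_=blob(sd,(45,80,40),(85,255,255),(240,140,300,170));print('green scene',g,s,world('scene',g,97).round(1))
E
```

```text
green [223.92494929 214.92292089] [ 12  13  25  25 493] [571.2  48.5  97. ]
orange [176.33932136 229.1497006 ] [  9  12  26  25 501] [546.1 134.6  97. ]
black [521.5 218.8  97. ]
plate [385.58367347 222.78469388] [  10   11   63   64 3920] [ 555. -278.   22.]
((385.9999694824219, 222.49998474121094), (61.99999237060547, 62.99999237060547), 0.0)
(295, 225) [552.1 -83.8  70. ]
(286, 160) [677.1 -69.   70. ]
(222, 141) [715.1  54.2  70. ]
green scene [271.64878049 155.28780488] [ 21  10  23  12 205] [576.3  49.1  97. ]
```

```bash
python3 -m inch '[0.02,0.035,0,0,0,0,255, 0.02,0.035,0,0,0,0,255, 0.02,0.035,0,0,0,0,255, 0.02,0.035,0,0,0,0,255, 0.02,0.035,0,0,0,0,255, 0.02,0.035,0,0,0,0,255, 0.02,0.035,0,0,0,0,255, 0.02,0.035,0,0,0,0,255, 0.02,0.035,0,0,0,0,255, 0.02,0.035,0,0,0,0,255]' 40; python3 -m inch '[0.02,0.035,0,0,0,0,255, 0.02,0.035,0,0,0,0,255, 0.02,0.035,0,0,0,0,255, 0.02,0.035,0,0,0,0,255, 0.02,0.035,0,0,0,0,255, 0.02,0.035,0,0,0,0,255, 0.015,0.035,0,0,0,0,255, 0,0,-0.02,0,0,0,255, 0,0,-0.02,0,0,0,255, 0,0,0,0,0,0,255]'
```

```text
time: 1.1
tool_pos: [436.6, -199.9, 231.0]
tcp_rot: [-180.0, 0.0, 23.2]
ft_force: [1.5, -1.3, 0.1]
finger_gap: -0.4
time: 2.1
tool_pos: [569.0, 44.0, 187.3]
tcp_rot: [-179.8, 0.4, 23.2]
ft_force: [-1.3, -0.0, 0.1]
finger_gap: 0.0
```

```bash
python3 -m inch '[0.003,0.004,-0.02,0,0,0,255, 0,0,-0.02,0,0,0,255, 0,0,-0.02,0,0,0,255, 0,0,-0.01,0,0,0,255, 0,0,0,0,0,0,255, 0,0,0,0,0,0,255]'
python3 - <<'E'
from h import *
p,d=r.snapshot('scene');cv2.imwrite('pics/s1.png',cv2.resize(p[90:230,200:400,::-1],(800,560),interpolation=cv2.INTER_CUBIC));print(r.sense()['tool_pos'])
E
```

```text
time: 2.7
tool_pos: [574.8, 47.4, 122.3]
tcp_rot: [180.0, -0.0, 23.2]
ft_force: [0.5, 0.3, -0.1]
finger_gap: -0.0
[575.17948946  47.38391555 122.84077793]
```

View pics/s1.png

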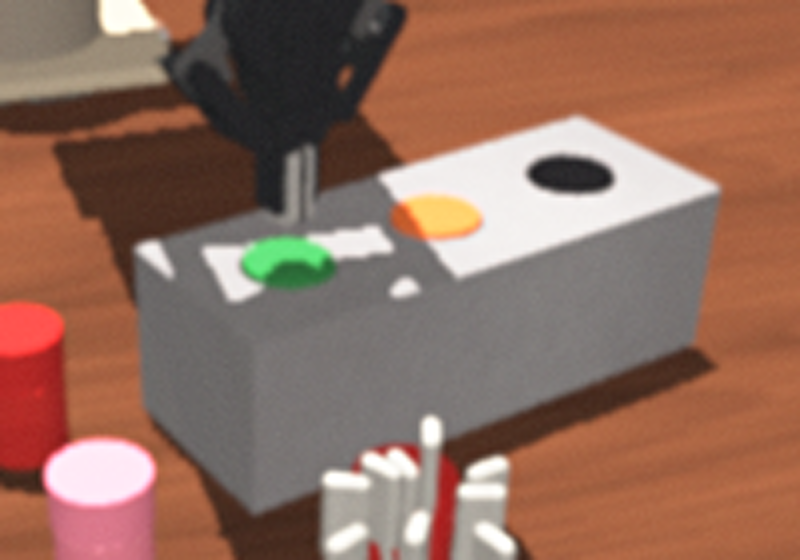

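The shut fingers (tips at crop (300,215)) hang above the green lid (288,262). I'll go down to contact in small steps.

```bash
python3 -m inch '[-0.001,0.001,-0.01,0,0,0,255, 0,0,-0.01,0,0,0,255, 0,0,-0.003,0,0,0,255, 0,0,0,0,0,0,255, 0,0,0,0,0,0,255]'; python3 -m inch '[0,0,-0.002,0,0,0,255, 0,0,0,0,0,0,255,0,0,0,0,0,0,255]';python3 -m inch '[0,0,-0.002,0,0,0,255, 0,0,0,0,0,0,255,0,0,0,0,0,0,255]'
```

```text
time: 3.25
tool_pos: [573.3, 48.5, 98.2]
tcp_rot: [-180.0, 0.0, 23.2]
ft_force: [0.4, -0.5, 0.0]
finger_gap: -0.5
time: 3.55
tool_pos: [573.7, 48.5, 96.9]
tcp_rot: [180.0, -0.0, 23.2]
ft_force: [-1.0, 0.1, 4.1]
finger_gap: -0.2
time: 3.85
tool_pos: [573.7, 48.5, 94.8]
tcp_rot: [180.0, -0.0, 23.2]
ft_force: [-1.8, -0.6, 5.6]
finger_gap: -0.1
```

```bash
python3 -m inch '[0,0,-0.0015,0,0,0,255, 0,0,0,0,0,0,255,0,0,0,0,0,0,255]';python3 -m inch '[0,0,-0.0015,0,0,0,255, 0,0,0,0,0,0,255,0,0,0,0,0,0,255]'
```

```text
time: 4.15
tool_pos: [573.7, 48.5, 93.4]
tcp_rot: [180.0, -0.0, 23.2]
ft_force: [-2.4, -1.0, 6.2]
finger_gap: -0.0
time: 4.45
tool_pos: [573.7, 48.5, 91.9]
tcp_rot: [180.0, -0.0, 23.2]
ft_force: [-1.5, -0.1, 6.0]
finger_gap: 0.0
```

```bash
python3 -m inch '[0,0,-0.001,0,0,0,255, 0,0,0,0,0,0,255,0,0,0,0,0,0,255]';python3 -m inch '[0,0,0.01,0,0,0,255, 0,0,0.01,0,0,0,255,0,0,0.01,0,0,0,255, 0,0,0.02,0,0,0,255, 0,0,0.03,0,0,0,255, 0,0,0.02,0,0,0,0, 0,0,0,0,0,0,0, 0,0,0,0,0,0,0, 0,0,0,0,0,0,0]';python3 - <<'E'
from h import *
p,d=r.snapshot('scene');cv2.imwrite('pics/s2.png',cv2.resize(p[90:230,200:400,::-1],(800,560),interpolation=cv2.INTER_CUBIC));
g,s,_=blob(p,(45,80,40),(85,255,255),(240,90,300,190));print('green scene',g,s,world('scene',(s[0]+240+s[2]/2,s[1]+90+6),132).round(1))
E
```

```text
time: 4.75
tool_pos: [573.7, 48.5, 90.9]
tcp_rot: [180.0, -0.0, 23.2]
ft_force: [-0.9, -0.3, 5.8]
finger_gap: 0.1
time: 5.65
tool_pos: [572.5, 48.5, 188.9]
tcp_rot: [-180.0, 0.1, 23.2]
ft_force: [0.5, 0.2, -0.1]
finger_gap: 58.1
green scene [271.61522199 143.38689218] [ 20  43  25  22 473] [577.   50.2 132. ]
```

View pics/s2.png

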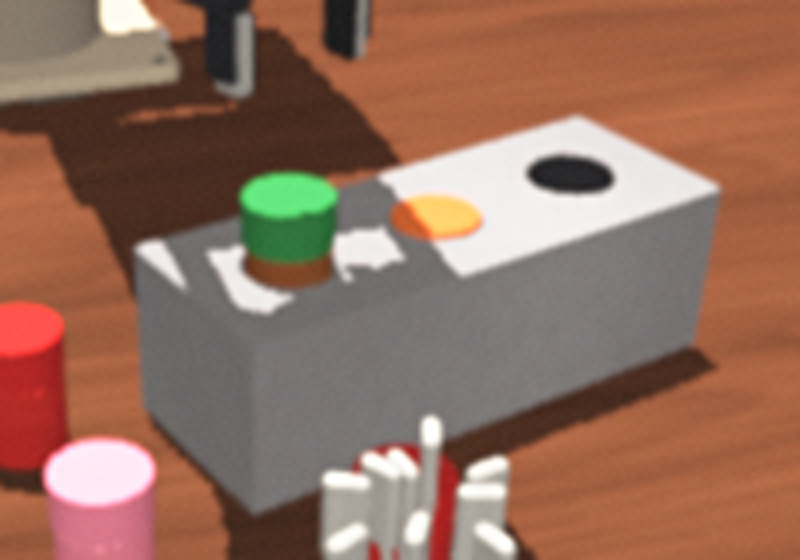

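The green canister has sprung up: the lid is at crop (288,215) with glass visible below it. The orange and black ones are still flush. I'll descend over it and grip the lid.

```bash
python3 -m inch '[0,0,0,0,0,0,0, 0,0,0,0,0,0,0, 0,0,-0.02,0,0,0,0, 0,0,-0.02,0,0,0,0, 0,0,-0.02,0,0,0,0, 0,0,-0.01,0,0,0,0, 0,0,-0.01,0,0,0,0, 0,0,-0.01,0,0,0,0, 0,0,0,0,0,0,0, 0,0,0,0,0,0,0]'; python3 -m inch '[0,0,0,0,0,0,60, 0,0,0,0,0,0,90, 0,0,0,0,0,0,120, 0,0,0,0,0,0,150, 0,0,0,0,0,0,180, 0,0,0,0,0,0,220, 0,0,0,0,0,0,255, 0,0,0,0,0,0,255]' 30
```

```text
time: 6.7
tool_pos: [573.6, 48.5, 100.6]
tcp_rot: [180.0, -0.0, 23.2]
ft_force: [1.0, -0.8, -0.6]
finger_gap: 85.8
time: 7.5
tool_pos: [573.5, 48.5, 100.5]
tcp_rot: [180.0, -0.0, 23.2]
ft_force: [1.0, 0.9, 1.0]
finger_gap: 45.6
```

```bash
python3 -m inch '[0,0,0.005,0,0,0,255, 0,0,0.01,0,0,0,255, 0,0,0.015,0,0,0,255, 0,0,0.02,0,0,0,255, 0,0,0.02,0,0,0,255, 0,0,0.015,0,0,0,255, 0,0,0.005,0,0,0,255, 0,0,0,0,0,0,255, 0,0,0,0,0,0,255]'
python3 - <<'E'
from h import *
p,d=r.snapshot('scene');cv2.imwrite('pics/s3.png',cv2.resize(p[40:230,200:400,::-1],(600,570),interpolation=cv2.INTER_CUBIC))
E
```

```text
time: 8.4
tool_pos: [572.8, 48.5, 189.5]
tcp_rot: [-180.0, 0.1, 23.2]
ft_force: [0.5, 0.2, -1.0]
finger_gap: 45.4
```

View pics/s3.png

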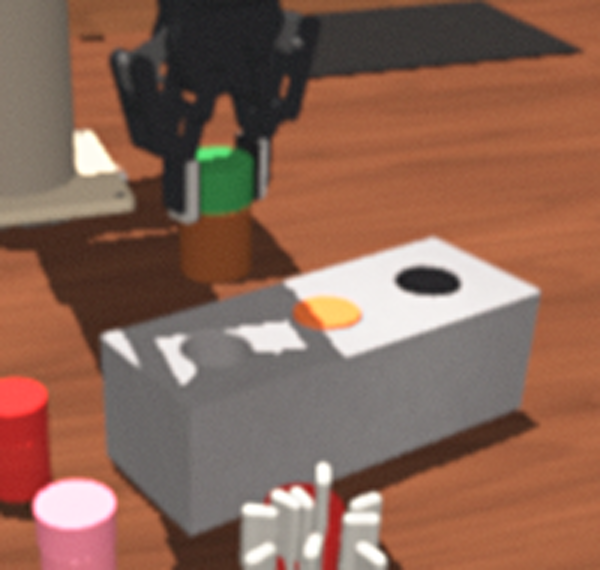

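The canister is held upright and clear of the dock, with its underside at crop (216,275). Next I'll carry it to the scale.

```bash
python3 -m inch '[-0.001,-0.015,0,0,0,0,255, -0.002,-0.03,0,0,0,0,255, -0.002,-0.04,0,0,0,0,255, -0.002,-0.04,0,0,0,0,255, -0.002,-0.04,0,0,0,0,255, -0.002,-0.04,0,0,0,0,255, -0.002,-0.04,0,0,0,0,255, -0.002,-0.04,0,0,0,0,255, -0.002,-0.03,0,0,0,0,255, -0.001,-0.011,0,0,0,0,255]'; python3 -m inch '[0,0,0,0,0,0,255, 0,0,-0.02,0,0,0,255, 0,0,-0.03,0,0,0,255, 0,0,-0.03,0,0,0,255, 0,0,-0.02,0,0,0,255, 0,0,-0.01,0,0,0,255, 0,0,-0.01,0,0,0,255, 0,0,0,0,0,0,255, 0,0,0,0,0,0,255]'
python3 - <<'E'
from h import *
p,d=r.snapshot('scene');cv2.imwrite('pics/s4.png',cv2.resize(p[110:280,40:240,::-1],(700,595),interpolation=cv2.INTER_CUBIC))
E
```

```text
time: 9.45
tool_pos: [553.7, -281.2, 189.1]
tcp_rot: [-180.0, 0.1, 23.0]
ft_force: [-0.1, -0.5, -1.2]
finger_gap: 45.3
time: 10.35
tool_pos: [555.9, -277.6, 71.3]
tcp_rot: [179.9, -0.0, 23.2]
ft_force: [0.4, 0.1, -1.5]
finger_gap: 45.1
```

View pics/s4.png

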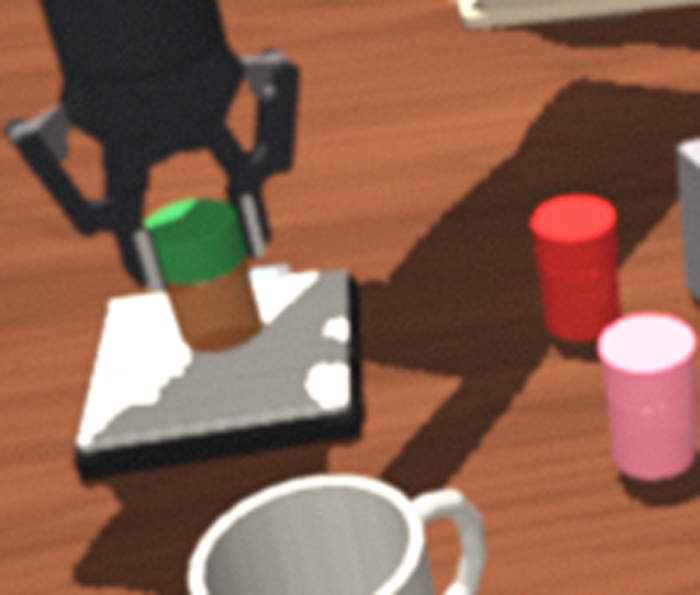

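The canister (underside at crop (220,345)) hovers about 12 mm above the plate near its middle. I'll lower until contact shows.

```bash
python3 -m inch '[0,0,-0.004,0,0,0,255, 0,0,-0.003,0,0,0,255, 0,0,-0.001,0,0,0,255, 0,0,0,0,0,0,255, 0,0,0,0,0,0,255]'; python3 -m inch '[0,0,-0.001,0,0,0,255, 0,0,0,0,0,0,255, 0,0,0,0,0,0,255]'; python3 -m inch '[0,0,-0.001,0,0,0,255, 0,0,0,0,0,0,255, 0,0,0,0,0,0,255]'
```

```text
time: 10.9
tool_pos: [555.3, -277.5, 62.3]
tcp_rot: [-180.0, 0.0, 23.2]
ft_force: [0.3, 0.1, -0.3]
finger_gap: 45.4
time: 11.2
tool_pos: [555.3, -277.5, 61.3]
tcp_rot: [180.0, -0.0, 23.2]
ft_force: [0.6, 0.0, -1.1]
finger_gap: 45.1
time: 11.5
tool_pos: [555.7, -277.5, 61.2]
tcp_rot: [180.0, -0.0, 23.2]
ft_force: [-2.0, 2.5, 5.6]
finger_gap: 45.1
```

Contact is made (Fz rose to 5.6 N). I'll open gradually and then retreat straight up.

```bash
python3 -m inch '[0,0,0.0005,0,0,0,255, 0,0,0,0,0,0,120, 0,0,0,0,0,0,80, 0,0,0,0,0,0,40, 0,0,0,0,0,0,0, 0,0,0,0,0,0,0, 0,0,0,0,0,0,0, 0,0,0,0,0,0,0, 0,0,0,0,0,0,0, 0,0,0,0,0,0,0]'; python3 -m inch '[0,0,0.01,0,0,0,0, 0,0,0.02,0,0,0,0, 0,0,0.03,0,0,0,0, 0,0,0.04,0,0,0,0, 0,0,0.04,0,0,0,0, 0,0,0.03,0,0,0,0, 0,0,0.01,0,0,0,0, 0,0,0,0,0,0,0, 0,0,0,0,0,0,0]'
python3 - <<'E'
from h import *
p,d=r.snapshot('scene');cv2.imwrite('pics/s5.png',p[:,:,::-1])
g,s,_=blob(p,(45,80,40),(85,255,255),(40,110,240,260));print(s,world('scene',(s[0]+40+s[2]/2,s[1]+110+6),92).round(1))
E
```

```text
time: 12.5
tool_pos: [555.3, -277.5, 60.8]
tcp_rot: [-180.0, 0.0, 23.2]
ft_force: [0.1, 0.1, -0.1]
finger_gap: 85.6
time: 13.4
tool_pos: [554.8, -277.2, 239.4]
tcp_rot: [-179.9, 0.1, 23.2]
ft_force: [0.5, 0.6, -0.1]
finger_gap: 85.4
[ 43  61  28  24 530] [ 555.1 -274.1   92. ]
```

View pics/s5.png

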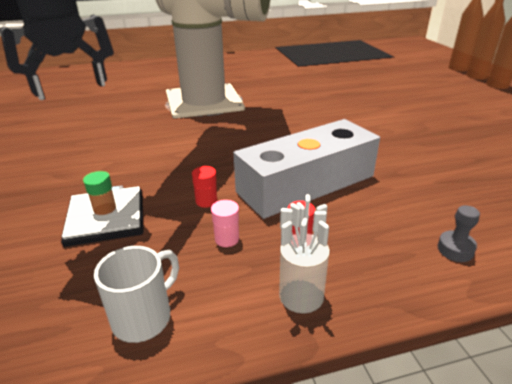

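The green canister stands upright on the plate at (99,193). The orange (308,144) and black (343,133) lids are still flush, and the gripper is clear.

```bash
python3 -c "from bench import r; print(r.hand_in())"
```

```text
the job is handed in; nothing more can be done
None
```

The green-lidded canister is standing upright on the coffee scale, released, and the job is handed in; no verdict is reported.

- **Release and lift:** I pushed the canister down about 6 mm with shut fingers at about 6 N. It sprang up, and I gripped it by the lid and lifted it clear of the dock.
- **Placing:** I lowered it onto the plate until contact showed at 5.6 N, opened the fingers and moved straight up. That took about 13.4 s of the 51 s allowed.
- **Last checks:** The final picture put the canister about 4 mm from the plate's centre. The orange and black lids still looked flush in the dock, judged by eye only. The gripper was about 180 mm above where it let go, with no contact force.
- **Disagreement:** The two cameras differed by about 5 mm on the green canister's position at the start. I used a point between the two, and the grasp worked. No check failed.

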